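# Retain a trolley wheel on its axle with a spring clip

## Task

Slide the trolley wheel fully home against the stop on its axle stand, then take the spring clip with the orange grip from the rack and press it down from above onto the bare end of the axle, feeling for the groove, until it snaps fully home in the groove; let go of it and leave the wheel home. Press the clip gently, never with more than about 30 N, and leave the spare clips and everything else on the bench where they are.

Things in the scene. Friction and masses are not known exactly. Their poses are not given: they have to be found in the camera images.
- wheel_stop (a point): Point on the axle's centre line, 75 mm above the bench, where the end face of the wheel's boss lies once the wheel is home. x points level along the axle to its free end, z up. The groove's centre lies 8 to 34 mm outward (+x) of this point: the axle is clamped with an unmeasured end float that differs each time, so find the groove by feel or sight.
- wheel (a joint): How far the wheel stands outward from home along the axle, in m: 0 = home against its stop, 0.036 to 0.042 at the start (covering the groove). Slides stiffly (about 4 N friction) and stays where left.
- tyre (a point): Centre of the wheel's black tyre, on the axle's centre line; axes as wheel_stop. The tyre is 80 mm in diameter and 30 mm wide along the axle; a grey boss 26 mm in diameter projects 30 mm from its outer face (it ends 45 mm outward of this point). Push the tyre's outer face or pinch across the tyre's top.
- clip_grip (a point): Centre of the orange grip block of the spring clip: 12 mm thick along its x, 16 mm wide along y, 36 mm high along z (up); 35 mm above the clip's bore centre. The clip stands jaws down in one of the rack's three slots, its x along the rack's long side; it works either way round.
- clip_bore (a point): Centre of the bore of the spring clip. x is the bore's axis, z points to the grip. The steel blade is 6 mm thick along x. A crown 26 mm wide spans 7 to 17 mm above this point; two sprung jaws reach 9 mm below it, their rounded lips (3 mm radius) centred 6 mm below it with a 9 mm gap.
- clip: The same spring clip, about 55 g; origin and axes as clip_bore. Its lips meet the axle's full diameter with the origin some 16 mm above the centre line, the groove at 12 mm (1 to 2 mm less under a 3 N touch). Pressed squarely into the groove the jaws spread (about 8 to 15 N), it snaps on, the crown stops hard on the groove's bottom, origin on the centre line. The jaws cannot pass the full diameter.
- stand: Fixed axle stand with axle and wheel: grey base 130 x 120 x 12 mm, blue upright plate 112 mm high. Origin on the bench 90 mm behind wheel_stop, x along the axle. The steel axle is 20 mm in diameter with one black groove, 9 mm wide and 14 mm in diameter at its bottom; the axle ends 12 mm beyond the groove.
- rack: Wooden clip rack fixed to the bench, 180 x 60 x 22 mm, long side along its x; origin under its centre. Three slots 60 mm apart along x, each 7 x 36 mm and 12 mm deep, hold three clips in any order.
- spare_blue: Spare clip with a blue grip, wider jaws, in another slot of the rack; origin at its bore. Not to be used.
- spare_green: Spare clip with a green grip, narrower jaws, in another slot. Not to be used.
- spare_wheel: Loose spare wheel lying flat, 80 mm in diameter, 60 mm high with its boss.
- tape: Roll of yellow tape lying flat, 100 mm in diameter, 48 mm high.
- grease: Closed white jar, 66 mm in diameter, 85 mm high.
- driver: Screwdriver lying on the bench.
- hammer: Hammer lying on the bench.

How it is judged:
By the outcome, as a careful person would: the job done as asked, in the order asked, and still so for the second after the job is handed in, with the robot touching nothing.
It also fails if it takes over 72 s, if anything falls off the work surface, if the arm or the gripper's body presses on something with over 40 N, if the wrist force passes 120 N, or if a joint passes its speed limit or range.

## Robot

A 7-joint arm with a two-finger parallel gripper is mounted at the origin on the work surface. World frame = base frame: x ahead of the robot, y to its left, z up, the work surface at z = 0. Lengths are in m, angles in rad, forces in N, time in s.
With the tool pointing down it reaches from about 0.4 to 0.9 m from the base axis. Payload 5.5 kg.
Tool frame: the origin (TCP) lies on the centre line of the jaws, within the pads' length; the fingertips stand ctrl.finger_overhang ahead of it and the grasp point (between the pads) is the TCP (ctrl.finger_overhang is the distance from the TCP to the fingertips, in m); z points along the fingers, y is the line along which they close (so a half turn about z gives the same grasp; the last joint's range is limited). The gripper opens to 85 mm and grips with 20 to 120 N. Pads are 22 mm wide; open, the fingers measure 114 mm over their backs; the gripper's body (76 mm by 85 mm) begins 54 mm behind the grasp point. The pads swing forward as they close: fully open they stand 13 mm farther back than shut.
Start: joints at [1.37, 0.501, -0.427, 1.55, 0.221, 1.138, -0.21], TCP at [0.291, -0.581, 0.25] pointing down, gripper open.
Joint ranges: [-2.88, 2.88], [-0.31, 2.03], [-1.54, 1.56], [0.2, 2.42], [-1.41, 4.55], [0.19, 2.02], [-2.57, 2.57]. Speed limits (rad/s): [2.57, 2.57, 3.14, 3.14, 3.14, 3.14, 3.14].

## Interface

Orientations are given as a 3x3 rotation matrix whose columns are the frame's x, y, z axes.
In Python, from cell import ctrl gives the robot as it stands. The module is installed in compiled form; this text tells all that it offers.
- The arm moves only by the tool jog_arm, never from a script. Its arguments are lists of equal length, an entry for each row: "linear": the shift along the tool's x, y, z in cm, a list of three; "twist": the turn about the tool's z in degrees; "claw": the opening in per cent of the stroke, from 0 (shut) to 100 (fully open). In form: {"linear": [[tx, ty, tz], ...], "twist": [twist, ...], "claw": [claw, ...]}. A call has 1 to 20 rows; each row shifts and turns the commanded pose from where the row before left it, along the tool's axes as they then stand; what a row does not reach is not made up. A row lasts 1/10 s, in which the tool goes at most 50 mm and 8.59 degrees, less where a joint would pass 70% of its speed; a pose out of reach is approached as far as the arm can. A call is refused whole if a number of a shift passes 5 or a number of a turn 8.59, either way. A call with a gripper value outside its range is refused whole. The fingers move at their own pace and stop on an object; the grip force is fixed at half the most. Time passes only in rows, so rows that do not move let the fingers close. It gives the time, the measured TCP pose, the force, the opening and the grip force at its end, in the units of the state.
- ctrl.sense(): the state, without advancing time (a new reading comes with each control period).
- ctrl.read_camera(name): name is "scene" or "top" or "wrist"; returns the picture (384x512x3 uint8, red, green, blue); there is no depth.
- ctrl.camera_info(name): a dict with "fx", "fy", "cx", "cy" (pixels), "eye" and "orientation" of the camera in the world. Camera axes: x right, y down, z forward; pixel columns grow to the right and rows downward; lengths in m; the calibration is good to about 2 mm. A picture is of the moment at which its call begins: read the wrist's pose just before it. camera_info takes no time and is no camera call; for the wrist camera it gives the pose at the moment of the call.
- ctrl.finish_job(): hands the job in; it is judged then, once.
The state is a dict: "t": time; "q": joint angles; "qd": joint speeds; "effort": joint torques, N m; "tool_pos": TCP position; "tool_rot": TCP orientation; "contact_force": force on the tool from outside, world axes, zero at the start; "moment": the same for the moment, N m; "gripper_width": opening from 0.0 (shut) to 1.0 (fully open); "gripper_force": force on a finger pad.
Only numpy, scipy, OpenCV 4.12 (cv2) and the standard library are available. Lean on these libraries where they do the work, as an engineer would, in place of code of your own. Each camera call takes 0.05 s, during which the arm holds its last target. There are 200 camera calls.

## Working session

There is one attempt and no reset: what is moved stays moved. The work goes in short steps, Python scripts to look and compute and a tool call to move; the robot and the scene stay as the last step left them, time stands still between calls to the robot, and variables do not carry over. Pictures are saved under pics/ and viewed, at most 10 in all, crops included, and the job is handed in when it is done.

Besides the shell and the picture viewer there is one more tool, called after ">>>" as name(argument=value, ...), one argument or row to a line, values as JSON. jog_arm: Moves the arm, as the interface text tells. Its arguments: {"type":"object","properties":{"linear":{"type":"array","items":{"type":"array","items":{"type":"number"}}},"twist":{"type":"array","items":{"type":"number"}},"claw":{"type":"array","items":{"type":"number"}}},"required":["linear","twist","claw"]}

```bash
mkdir -p pics; python3 - <<'E'
from cell import ctrl
import cv2,numpy as np
s=ctrl.sense();print(s['t'],s['tool_pos'],np.round(s['tool_rot'],3).tolist(),ctrl.finger_overhang,s['contact_force'])
for n in("scene","top"):
    i=ctrl.camera_info(n);print(n,{k:np.round(v,4).tolist() for k,v in i.items()})
    im=ctrl.read_camera(n)[:,:,::-1]
    cv2.imwrite(f'pics/{n}0.png',cv2.resize(im,(768,576),interpolation=cv2.INTER_CUBIC))
E
```

```text
0.0 [ 0.29041356 -0.58078332  0.24923805] [[0.894, 0.447, -0.001], [0.447, -0.894, 0.002], [0.0, -0.002, -1.0]] 0.019 [-0.3261263  -0.12704763  0.5262163 ]
scene {'fx': 390.947, 'fy': 390.947, 'cx': 250.4811, 'cy': 187.7789, 'eye': [1.2496, 0.1887, 0.9759], 'orientation': [[-0.25, 0.7795, -0.5743], [0.9681, 0.1912, -0.162], [-0.0165, -0.5965, -0.8025]]}
top {'fx': 364.1816, 'fy': 364.1816, 'cx': 249.7058, 'cy': 190.684, 'eye': [0.4344, 0.0093, 1.409], 'orientation': [[-0.0175, -0.9912, 0.1312], [-0.9998, 0.017, -0.0054], [0.0031, -0.1313, -0.9913]]}
```

View pics/scene0.png

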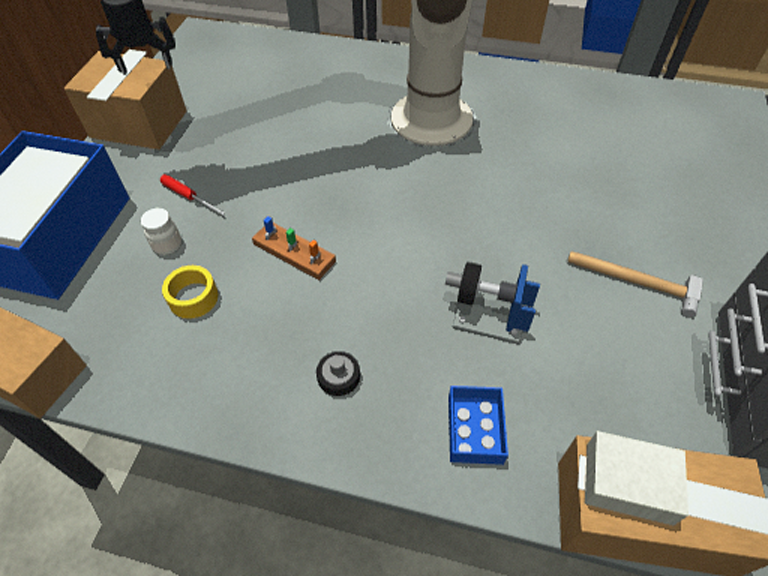

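View pics/top0.png

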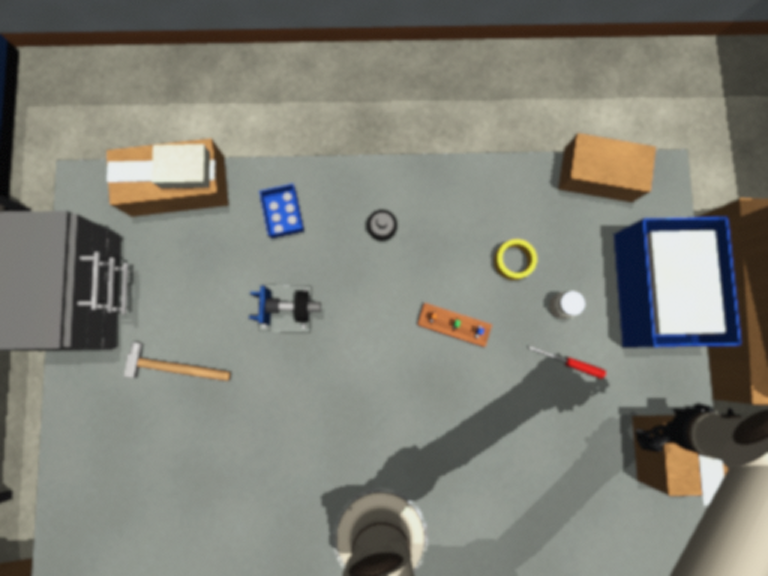

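The axle stand is at about (285,308) in the 768-px top view, with its free end to the right (world -y). The rack is at (455,325), and the orange clip is the left one at (433,316). I'll enlarge both.

```bash
python3 - <<'E'
import cv2,numpy as np
t=cv2.imread('pics/top0.png');s=cv2.imread('pics/scene0.png')
# in 768-px coords: stand top, rack top, stand scene, rack scene
c=[t[270:345,240:340],t[290:365,410:510],s[250:350,440:573],s[205:305,240:373]]
c=[cv2.resize(x,(400,300),interpolation=cv2.INTER_CUBIC) for x in c]
cv2.imwrite('pics/crop1.png',np.vstack([np.hstack(c[:2]),np.hstack(c[2:])]))
E
```

```text
(no output)
```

View pics/crop1.png

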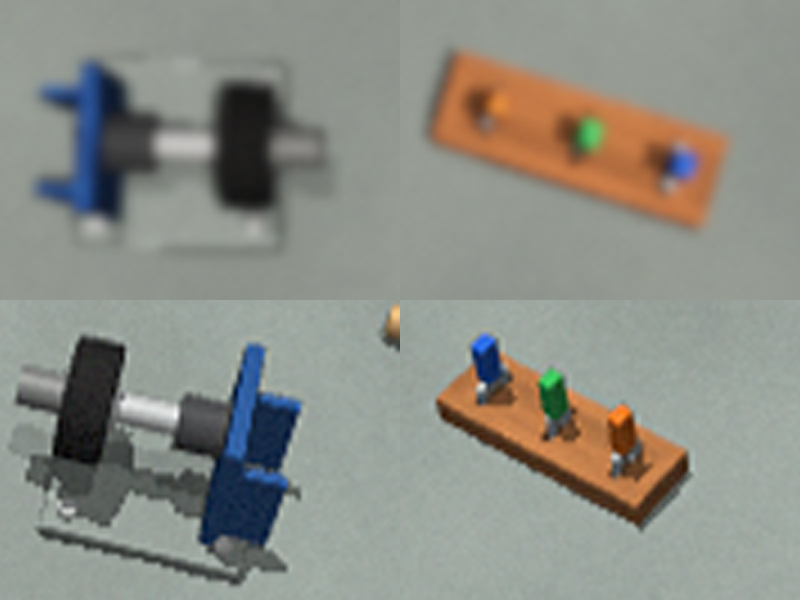

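The crop shows the tyre centre at (246,145) in the top view and (88,100) in the scene view. The orange grip is at (94,103) in the top view and (222,130) in the scene view.

```bash
cat > h.py <<'E'
from cell import ctrl
import numpy as np
def ray(n,p,i=None):
    i=i or ctrl.camera_info(n)
    d=np.array(i['orientation'])@[(p[0]-i['cx'])/i['fx'],(p[1]-i['cy'])/i['fy'],1]
    return np.array(i['eye']),d
def atz(n,p,z,i=None):
    e,d=ray(n,p,i); return e+d*(z-e[2])/d[2]
def tri(a,b):
    (e1,d1),(e2,d2)=a,b
    s=np.linalg.lstsq(np.c_[d1,-d2],e2-e1,rcond=None)[0]
    p,q=e1+d1*s[0],e2+d2*s[1]; return (p+q)/2,np.linalg.norm(p-q)
E
python3 - <<'E'
from h import *
np.set_printoptions(precision=4,suppress=True)
T=lambda u,v,ox,oy,k:((ox+u/k+.5)*2/3-.5,(oy+v/k+.5)*2/3-.5)
ts=lambda u,v:T(u,v,240,270,4); tr=lambda u,v:T(u,v,410,290,4)
ss=lambda u,v:T(u,v,440,250,3); sr=lambda u,v:T(u,v,240,205,3)
print('tyre',tri(ray('top',ts(246,145)),ray('scene',ss(88,100))),atz('top',ts(246,145),.08))
for p in [(155,143),(217,144.5),(273,146),(322,147)]:print('axle',atz('top',ts(*p),.08))
for p in [(80,62),(280,62),(280,248),(80,248)]:print('base',atz('top',ts(*p),.012))
print('grip',tri(ray('top',tr(94,103)),ray('scene',sr(222,130))),atz('top',tr(94,103),.065))
for p in [(55,50),(328,138),(302,230),(32,142)]:print('rack',atz('top',tr(*p),.022))
for p in [(94,103),(190,135),(284,163)]:print('clips',atz('top',tr(*p),.065))
E
```

```text
tyre (array([0.565 , 0.1815, 0.0744]), np.float64(0.002229000130946215)) [0.5643 0.1818 0.08  ]
axle [0.5665 0.2374 0.08  ]
axle [0.5649 0.1995 0.08  ]
axle [0.5634 0.1654 0.08  ]
axle [0.5623 0.1355 0.08  ]
base [0.6265 0.2976 0.012 ]
base [0.6243 0.1688 0.012 ]
base [0.5046 0.169  0.012 ]
base [0.5068 0.2964 0.012 ]
grip (array([ 0.5374, -0.1424,  0.0544]), np.float64(0.00037037647886346717)) [ 0.5366 -0.1414  0.065 ]
rack [ 0.5742 -0.1224  0.022 ]
rack [ 0.5151 -0.2941  0.022 ]
rack [ 0.4574 -0.275   0.022 ]
rack [ 0.5158 -0.1061  0.022 ]
clips [ 0.5366 -0.1414  0.065 ]
clips [ 0.5159 -0.1999  0.065 ]
clips [ 0.4977 -0.257   0.065 ]
```

>>> jog_arm(
  linear=[
    [0, 0, 0],
    [0, 0, 0],
    [0, 0, 0],
    [0, 0, 0],
    [0, 0, 0],
    [0, 0, 0],
    [0, 0, 0],
    [0, 0, 0],
  ],
  twist=[-7.7, -7.7, -7.7, -7.7, -7.7, -7.7, -7.7, -7.7],
  claw=[0, 0, 0, 0, 0, 0, 0, 0],
)

```text
t: 0.9
tool_pos: [0.2906, -0.581, 0.2497]
tool_rot: [[0.026, 1.0, -0.0], [1.0, -0.026, 0.001], [0.001, -0.0, -1.0]]
contact_force: [0.3, -0.2, -0.2]
gripper_width: -0.003
gripper_force: 0.0
```

>>> jog_arm(
  linear=[
    [3.5, 1.25, 0],
    [3.5, 1.25, 0],
    [3.5, 1.25, 0],
    [3.5, 1.25, 0],
    [3.5, 1.25, 0],
    [3.5, 1.25, 0],
    [3.5, 1.25, 0],
    [3.5, 1.25, 0],
    [3.5, 1.25, 0],
    [3.5, 1.25, 0],
    [3.5, 1.25, 0],
    [3.5, 1.25, 0],
    [3.5, 1.25, 0],
    [3.5, 1.25, 0],
    [3.5, 1.25, 0],
    [3.5, 1.25, 0],
    [3.5, 1.25, 0],
    [3.5, 1.25, 0],
    [3.5, 1.25, 0],
    [3.5, 1.25, 0],
  ],
  twist=[0, 0, 0, 0, 0, 0, 0, 0, 0, 0, 0, 0, 0, 0, 0, 0, 0, 0, 0, 0],
  claw=[0, 0, 0, 0, 0, 0, 0, 0, 0, 0, 0, 0, 0, 0, 0, 0, 0, 0, 0, 0],
)

```text
t: 2.9
tool_pos: [0.5631, 0.1115, 0.2498]
tool_rot: [[0.032, 0.999, -0.001], [0.999, -0.032, -0.0], [-0.0, -0.001, -1.0]]
contact_force: [0.7, -0.1, 0.3]
gripper_width: 0.004
gripper_force: 0.0
```

```bash
python3 - <<'E'
from h import *
import cv2
np.set_printoptions(precision=4,suppress=True)
s=ctrl.sense();print(s['t'],s['tool_pos'],s['tool_rot'],s['q'],s['contact_force'])
print(ctrl.camera_info('wrist'))
im=ctrl.read_camera('wrist')[:,:,::-1];cv2.imwrite('pics/w1.png',im)
E
```

```text
2.9 [0.5631 0.1115 0.2498] [[ 0.0322  0.9995 -0.0008]
 [ 0.9995 -0.0322 -0.0004]
 [-0.0004 -0.0008 -1.    ]] [ 0.4332  0.4735 -0.8879  1.7359  0.4024  1.1271 -0.6104] [ 0.6995 -0.137   0.2947]
{'fx': 282.46298662143835, 'fy': 282.46298662143835, 'cx': 252.93326264395216, 'cy': 189.91186793034493, 'eye': array([0.5661, 0.1948, 0.3732]), 'orientation': array([[ 0.9995, -0.0296, -0.0108],
       [-0.0315, -0.9459, -0.3228],
       [-0.0006,  0.323 , -0.9464]])}
```

View pics/w1.png

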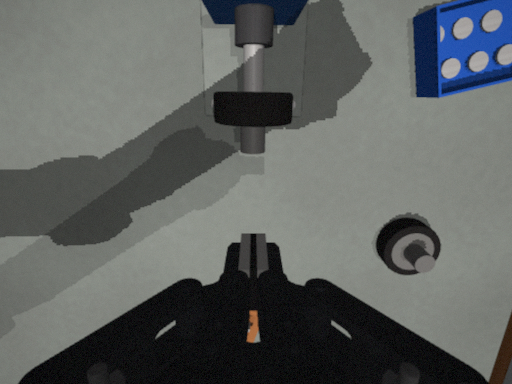

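The wrist view shows the axle lined up with the gripper: axle column is about 253 and the boss end is at row 153. Next I'll descend and push the tyre face above the boss.

>>> jog_arm(
  linear=[
    [0, 0, 3],
    [0, 0, 3],
    [0, 0, 3],
    [0, 0, 2.5],
    [0, 0, 1.7],
    [1.5, 0, 0],
    [1.5, 0, 0],
    [0.6, 0, 0],
    [0.6, 0, 0],
    [0.6, 0, 0],
    [0.6, 0, 0],
    [0.6, 0, 0],
  ],
  twist=[0, 0, 0, 0, 0, 0, 0, 0, 0, 0, 0, 0],
  claw=[0, 0, 0, 0, 0, 0, 0, 0, 0, 0, 0, 0],
)

```text
t: 4.15
tool_pos: [0.5658, 0.1685, 0.119]
tool_rot: [[0.034, 0.999, 0.001], [0.999, -0.034, -0.003], [-0.003, 0.001, -1.0]]
contact_force: [-0.2, -4.9, 4.2]
gripper_width: 0.004
gripper_force: 2.6
```

>>> jog_arm(
  linear=[
    [0.4, 0, 0],
    [0.4, 0, 0],
    [0.4, 0, 0],
    [0.4, 0, 0],
  ],
  twist=[0, 0, 0, 0],
  claw=[0, 0, 0, 0],
)

```text
t: 4.55
tool_pos: [0.5665, 0.1854, 0.1188]
tool_rot: [[0.033, 0.999, 0.002], [0.999, -0.033, -0.001], [-0.001, 0.002, -1.0]]
contact_force: [1.3, -3.7, 3.9]
gripper_width: 0.001
gripper_force: 2.4
```

>>> jog_arm(
  linear=[
    [0.3, 0, 0],
    [0.3, 0, 0],
    [0.2, 0, 0],
  ],
  twist=[0, 0, 0],
  claw=[0, 0, 0],
)

```text
t: 4.85
tool_pos: [0.5666, 0.1939, 0.1186]
tool_rot: [[0.033, 0.999, 0.001], [0.999, -0.033, -0.0], [-0.0, 0.002, -1.0]]
contact_force: [2.0, -5.3, 2.4]
gripper_width: 0.0
gripper_force: 2.2
```

>>> jog_arm(
  linear=[
    [0.2, 0, 0],
    [0.2, 0, 0],
  ],
  twist=[0, 0],
  claw=[0, 0],
)

```text
t: 5.05
tool_pos: [0.5665, 0.197, 0.1185]
tool_rot: [[0.033, 0.999, 0.001], [0.999, -0.033, -0.002], [-0.002, 0.001, -1.0]]
contact_force: [1.9, -8.1, 6.7]
gripper_width: -0.003
gripper_force: 4.2
```

>>> jog_arm(
  linear=[
    [0.15, 0, 0],
    [0.1, 0, 0],
  ],
  twist=[0, 0],
  claw=[0, 0],
)

```text
t: 5.25
tool_pos: [0.5666, 0.1971, 0.1185]
tool_rot: [[0.034, 0.999, -0.0], [0.999, -0.034, -0.006], [-0.006, -0.0, -1.0]]
contact_force: [0.1, -11.3, 9.5]
gripper_width: -0.001
gripper_force: 6.4
```

>>> jog_arm(
  linear=[
    [0.1, 0, 0],
    [0.1, 0, 0],
  ],
  twist=[0, 0],
  claw=[0, 0],
)

```text
t: 5.45
tool_pos: [0.5666, 0.1972, 0.1185]
tool_rot: [[0.036, 0.999, -0.001], [0.999, -0.036, -0.009], [-0.009, -0.001, -1.0]]
contact_force: [-1.7, -15.8, 12.4]
gripper_width: -0.002
gripper_force: 8.4
```

The wheel is home: it stalls at y=0.197 while the push rises to 16 N. I'll back off, rise and look for the groove.

>>> jog_arm(
  linear=[
    [-1.0, 0, 0],
    [-1.5, 0, 0],
    [-1.5, 0, -2],
    [-1.5, 0, -3],
    [-1, 0, -3],
    [-0.5, 0, 0],
    [0, 0, 0],
  ],
  twist=[0, 0, 0, 0, 0, 0, 0],
  claw=[0, 0, 0, 0, 0, 0, 0],
)

```text
t: 6.15
tool_pos: [0.5637, 0.132, 0.1984]
tool_rot: [[0.033, 0.999, 0.001], [0.999, -0.033, 0.0], [0.0, 0.001, -1.0]]
contact_force: [-0.0, -0.0, -0.8]
gripper_width: -0.001
gripper_force: 0.0
```

```bash
python3 - <<'E'
from h import *
import cv2,pickle
np.set_printoptions(precision=4,suppress=True)
s=ctrl.sense();print(s['t'],s['tool_pos'],s['contact_force'])
i=ctrl.camera_info('wrist');pickle.dump(i,open('w2.pkl','wb'));print(i['eye'])
im=ctrl.read_camera('wrist')[:,:,::-1];cv2.imwrite('pics/w2f.png',im)
cv2.imwrite('pics/w2.png',cv2.resize(im[60:240,150:350],(660,594),interpolation=cv2.INTER_CUBIC))
E
```

```text
6.15 [0.5637 0.132  0.1984] [-0.0274 -0.0049 -0.774 ]
[0.5666 0.2152 0.3218]
```

View pics/w2.png

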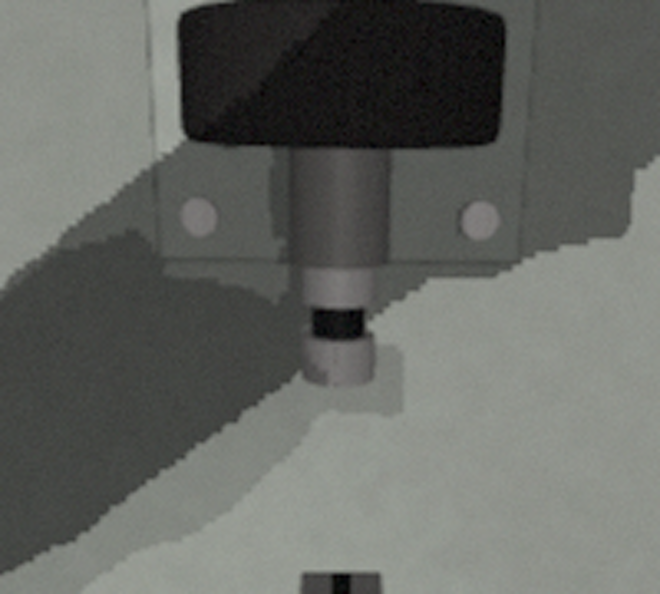

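```bash
python3 - <<'E'
from h import *
import pickle
np.set_printoptions(precision=4,suppress=True)
i=pickle.load(open('w2.pkl','rb'))
P=lambda u,v:(150+(u+.5)/3.3-.5,60+(v+.5)/3.3-.5)
for n,u,v,z in [('boss end',338,267,.088),('g in',338,307,.085),('g out',338,336,.085),('g out bot',338,340,.082),('axle end top',338,372,.085),('axle end bot',338,384,.065),('tip',341,574,.1794)]:
    print(n,atz('wrist',P(u,v),z,i))
E
```

```text
boss end [0.5649 0.1787 0.088 ]
g in [0.5645 0.168  0.085 ]
g out [0.5643 0.1604 0.085 ]
g out bot [0.5642 0.1586 0.082 ]
axle end top [0.5639 0.1507 0.085 ]
axle end bot [0.5636 0.1417 0.065 ]
tip [0.5643 0.1408 0.1794]
```

The groove shows clearly at crop (338,323), so its centre is at about y=0.1635, x=0.5643. Next is the clip.

>>> jog_arm(
  linear=[
    [-2.5, -0.16, 0],
    [-2.5, -0.16, 0],
    [-2.5, -0.16, 0],
    [-2.5, -0.16, 0],
    [-2.5, -0.16, 0],
    [-2.5, -0.16, 0],
    [-2.5, -0.16, 0],
    [-2.5, -0.16, 0],
    [-2.5, -0.16, 0],
    [-2.5, -0.16, 0],
    [-2.5, -0.16, 0],
    [0, 0, 1.4],
    [0, 0, 1.4],
    [0, 0, 0],
  ],
  twist=[0, 0, 0, 0, 0, 0, 0, 0, 0, 0, 0, 8.5, 8.5, 0],
  claw=[50, 100, 100, 100, 100, 100, 100, 100, 100, 100, 100, 100, 100, 100],
)

```text
t: 7.6
tool_pos: [0.5351, -0.1404, 0.1673]
tool_rot: [[0.323, 0.946, -0.005], [0.946, -0.323, 0.002], [0.0, -0.006, -1.0]]
contact_force: [-0.2, 0.3, 0.5]
gripper_width: 1.0
gripper_force: 0.0
```

```bash
python3 - <<'E'
from h import *
import cv2,pickle
np.set_printoptions(precision=4,suppress=True)
s=ctrl.sense();print(s['t'],s['tool_pos'],s['contact_force'])
i=ctrl.camera_info('wrist');pickle.dump(i,open('w3.pkl','wb'));print(i['eye'])
im=ctrl.read_camera('wrist')[:,:,::-1]
cv2.imwrite('pics/w3.png',cv2.resize(im[90:290,150:350],(600,600),interpolation=cv2.INTER_CUBIC))
E
```

```text
7.6 [ 0.5351 -0.1404  0.1673] [-0.2196  0.3118  0.5   ]
[ 0.5629 -0.0619  0.2907]
```

View pics/w3.png

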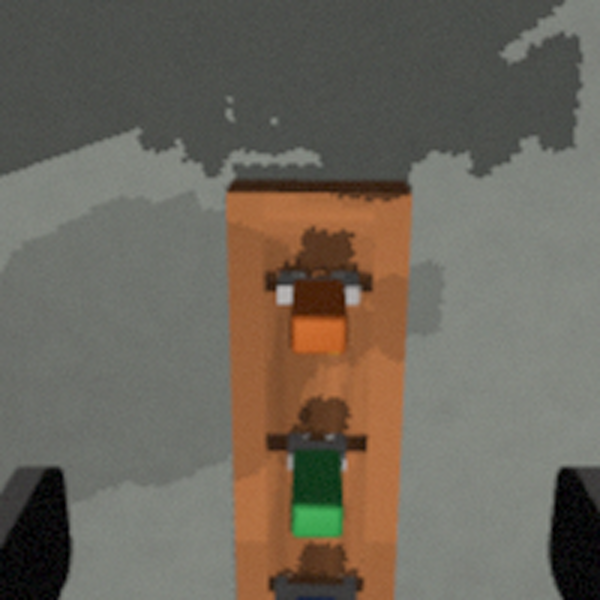

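```bash
python3 - <<'E'
from h import *
import pickle
np.set_printoptions(precision=4,suppress=True)
i=pickle.load(open('w3.pkl','rb'));s=ctrl.sense()
P=lambda u,v:(150+(u+.5)/3-.5,90+(v+.5)/3-.5)
for u,v,z in [(319,333,.072),(319,312,.072),(319,353,.072),(319,282,.022)]:
    p=atz('wrist',P(u,v),z,i);print(p,s['tool_rot'].T@(p-s['tool_pos'])*100)
E
```

```text
[ 0.5371 -0.1416  0.072 ] [-0.1058  0.1836  9.6455]
[ 0.539  -0.1358  0.072 ] [0.5096 0.1841 9.6458]
[ 0.5352 -0.1473  0.072 ] [-0.7018  0.183   9.6452]
[ 0.5369 -0.1427  0.022 ] [-0.2113  0.2245 14.6453]
```

>>> jog_arm(
  linear=[
    [-0.15, 0.2, 2],
    [0, 0, 2.5],
    [0, 0, 2.5],
    [0, 0, 2],
    [0, 0, 1.2],
    [0, 0, 0.5],
    [0, 0, 0],
    [0, 0, 0],
    [0, 0, 0],
    [0, 0, 0],
    [0, 0, 0],
    [0, 0, 0],
    [0, 0, 0],
    [0, 0, 0],
    [0, 0, 0],
  ],
  twist=[0, 0, 0, 0, 0, 0, 0, 0, 0, 0, 0, 0, 0, 0, 0],
  claw=[100, 100, 100, 100, 100, 100, 50, 0, 0, 0, 0, 0, 0, 0, 0],
)

```text
t: 9.15
tool_pos: [0.539, -0.1437, 0.0636]
tool_rot: [[0.323, 0.947, 0.0], [0.947, -0.323, -0.0], [-0.0, 0.001, -1.0]]
contact_force: [-0.9, 0.8, 4.9]
gripper_width: 0.173
gripper_force: 61.6
```

>>> jog_arm(
  linear=[
    [0, 0, -0.5],
    [0, 0, -0.7],
    [0, 0, -1],
    [0, 0, -2],
    [0, 0, -3],
    [0, 0, -3],
    [0, 0, -2],
    [0, 0, 0],
    [0, 0, 0],
  ],
  twist=[0, 0, 0, 0, 0, 0, 0, 0, 0],
  claw=[0, 0, 0, 0, 0, 0, 0, 0, 0],
)

```text
t: 10.05
tool_pos: [0.5387, -0.1438, 0.1858]
tool_rot: [[0.323, 0.946, 0.001], [0.946, -0.323, -0.001], [-0.001, 0.001, -1.0]]
contact_force: [-0.3, 0.0, -0.9]
gripper_width: 0.176
gripper_force: 61.2
```

```bash
python3 - <<'E'
from h import *
import cv2,pickle
np.set_printoptions(precision=4,suppress=True)
s=ctrl.sense();print(s['t'],s['tool_pos'],s['contact_force'])
i=ctrl.camera_info('wrist');pickle.dump(i,open('w4.pkl','wb'));print(i['eye'])
im=ctrl.read_camera('wrist')[:,:,::-1]
cv2.imwrite('pics/w4.png',cv2.resize(im[180:330,175:325],(600,600),interpolation=cv2.INTER_CUBIC))
E
```

```text
10.05 [ 0.5387 -0.1438  0.1858] [-0.3244  0.0238 -0.8881]
[ 0.5658 -0.0648  0.3091]
```

View pics/w4.png

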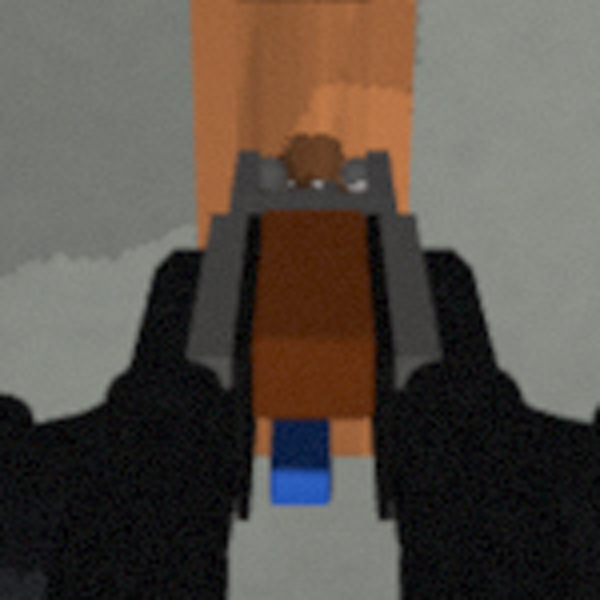

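```bash
python3 - <<'E'
from h import *
import pickle
np.set_printoptions(precision=2,suppress=True)
i=pickle.load(open('w4.pkl','rb'));s=ctrl.sense();R=np.array(s['tool_rot']);t=s['tool_pos']
P=lambda u,v:(175+(u+.5)/4-.5,180+(v+.5)/4-.5)
def atx(u,v,x):
    e,d=ray('wrist',P(u,v),i);e=R.T@(e-t);d=R.T@d;return (e+d*(x-e[0])/d[0])*1000
for x in(.004,.006,.008): print(x,'grip top',atx(314,337,x),'bot',atx(314,210,x),'back top',atx(314,415,x-.012))
print('pad tip',atx(230,213,.011),atx(400,213,.011),'pad top',atx(205,358,.011)); print('crown top edge',atx(314,190,.003),atx(238,152,.003),atx(390,152,.003))
E
```

```text
0.004 grip top [ 4.    0.95 -4.17] bot [ 4.    1.01 29.56] back top [-8.    0.96 -3.45]
0.006 grip top [ 6.    0.94 -7.19] bot [ 6.    1.01 25.69] back top [-6.    0.95 -6.09]
0.008 grip top [  8.     0.93 -10.21] bot [ 8.    1.   21.82] back top [-4.    0.94 -8.73]
pad tip [ 11.   -10.56  15.13] [11.   12.8  15.12] pad top [ 11.   -10.97 -18.75]
crown top edge [ 3.    1.03 38.35] [  3.   -11.96  52.91] [ 3.   14.09 52.91]
```

The clip is held, centred between the pads, with its bore about 45 mm below the TCP. Now to the axle.

>>> jog_arm(
  linear=[
    [0, 0, 0],
    [0, 0, 0],
    [2.5, 0.13, 0],
    [2.5, 0.13, 0],
    [2.5, 0.13, 0],
    [2.5, 0.13, 0],
    [2.5, 0.13, 0],
    [2.5, 0.13, 0],
    [2.5, 0.13, 0],
    [2.5, 0.13, 0],
    [2.5, 0.13, 0],
    [2.5, 0.13, 0],
    [2.5, 0.13, 0],
    [2.5, 0.1, 0],
    [0.7, 0, 0],
    [0, 0, 1.5],
    [0, 0, 1.5],
    [0, 0, 0.5],
    [0, 0, 0],
    [0, 0, 0],
  ],
  twist=[-8.5, -8.5, 0, 0, 0, 0, 0, 0, 0, 0, 0, 0, 0, 0, 0, 0, 0, 0, 0, 0],
  claw=[0, 0, 0, 0, 0, 0, 0, 0, 0, 0, 0, 0, 0, 0, 0, 0, 0, 0, 0, 0],
)

```text
t: 12.1
tool_pos: [0.5639, 0.162, 0.15]
tool_rot: [[0.033, 0.999, -0.001], [0.999, -0.033, -0.0], [-0.0, -0.0, -1.0]]
contact_force: [-0.4, 0.3, -0.7]
gripper_width: 0.172
gripper_force: 61.0
```

>>> jog_arm(
  linear=[
    [0.1, 0, 0.6],
    [0, 0, 0.4],
    [0, 0, 0.2],
    [0, 0, 0.1],
    [0, 0, 0],
  ],
  twist=[0, 0, 0, 0, 0],
  claw=[0, 0, 0, 0, 0],
)

```text
t: 12.6
tool_pos: [0.5638, 0.1639, 0.1372]
tool_rot: [[0.032, 0.999, -0.0], [0.999, -0.032, -0.0], [-0.0, -0.0, -1.0]]
contact_force: [0.4, 0.3, -0.4]
gripper_width: 0.171
gripper_force: 61.0
```

>>> jog_arm(
  linear=[
    [0, 0, 0.1],
    [0, 0, 0.1],
    [0, 0, 0],
  ],
  twist=[0, 0, 0],
  claw=[0, 0, 0],
)

```text
t: 12.9
tool_pos: [0.5638, 0.1638, 0.1353]
tool_rot: [[0.032, 0.999, -0.0], [0.999, -0.032, -0.0], [-0.0, -0.0, -1.0]]
contact_force: [-0.4, -0.2, -0.1]
gripper_width: 0.173
gripper_force: 61.0
```

>>> jog_arm(
  linear=[
    [0, 0, 0.1],
    [0, 0, 0.1],
    [0, 0, 0],
  ],
  twist=[0, 0, 0],
  claw=[0, 0, 0],
)

```text
t: 13.2
tool_pos: [0.5637, 0.1638, 0.1331]
tool_rot: [[0.032, 0.999, -0.0], [0.999, -0.032, -0.0], [-0.0, -0.0, -1.0]]
contact_force: [0.1, -0.2, -0.4]
gripper_width: 0.172
gripper_force: 61.0
```

>>> jog_arm(
  linear=[
    [0, 0, 0.1],
    [0, 0, 0],
  ],
  twist=[0, 0],
  claw=[0, 0],
)

```text
t: 13.4
tool_pos: [0.564, 0.1639, 0.1323]
tool_rot: [[0.032, 0.999, 0.0], [0.999, -0.032, 0.0], [0.0, 0.0, -1.0]]
contact_force: [-0.2, -0.5, 0.0]
gripper_width: 0.168
gripper_force: 61.1
```

>>> jog_arm(
  linear=[
    [0, 0, 0.1],
    [0, 0, 0],
  ],
  twist=[0, 0],
  claw=[0, 0],
)

```text
t: 13.6
tool_pos: [0.5642, 0.164, 0.1316]
tool_rot: [[0.032, 0.999, 0.001], [0.999, -0.032, 0.0], [0.0, 0.001, -1.0]]
contact_force: [1.0, -0.1, 2.0]
gripper_width: 0.171
gripper_force: 61.4
```

>>> jog_arm(
  linear=[
    [0, 0, 0.1],
    [0, 0, 0],
  ],
  twist=[0, 0],
  claw=[0, 0],
)

```text
t: 13.8
tool_pos: [0.5642, 0.1643, 0.1309]
tool_rot: [[0.032, 0.999, 0.001], [0.999, -0.032, 0.0], [0.0, 0.001, -1.0]]
contact_force: [-0.0, 0.4, 3.9]
gripper_width: 0.176
gripper_force: 61.8
```

>>> jog_arm(
  linear=[
    [0, 0, 0.1],
    [0, 0, 0],
  ],
  twist=[0, 0],
  claw=[0, 0],
)

```text
t: 14.0
tool_pos: [0.5643, 0.1645, 0.1302]
tool_rot: [[0.032, 0.999, 0.001], [1.0, -0.032, 0.001], [0.001, 0.001, -1.0]]
contact_force: [-1.6, 1.1, 6.4]
gripper_width: 0.17
gripper_force: 62.0
```

>>> jog_arm(
  linear=[
    [0, 0, 0.1],
    [0, 0, 0],
  ],
  twist=[0, 0],
  claw=[0, 0],
)

```text
t: 14.2
tool_pos: [0.5643, 0.1644, 0.1294]
tool_rot: [[0.032, 0.999, 0.001], [1.0, -0.032, 0.0], [0.0, 0.001, -1.0]]
contact_force: [-1.2, 0.5, 7.5]
gripper_width: 0.171
gripper_force: 62.1
```

>>> jog_arm(
  linear=[
    [0, 0, 0.1],
    [0, 0, 0],
  ],
  twist=[0, 0],
  claw=[0, 0],
)

```text
t: 14.4
tool_pos: [0.5643, 0.1645, 0.1283]
tool_rot: [[0.032, 1.0, 0.001], [1.0, -0.032, 0.0], [0.001, 0.001, -1.0]]
contact_force: [-0.7, 0.6, 5.1]
gripper_width: 0.176
gripper_force: 61.8
```

>>> jog_arm(
  linear=[
    [0, 0, 0.1],
    [0, 0, 0],
  ],
  twist=[0, 0],
  claw=[0, 0],
)

```text
t: 14.6
tool_pos: [0.5643, 0.1646, 0.1272]
tool_rot: [[0.032, 1.0, 0.001], [1.0, -0.032, 0.001], [0.001, 0.001, -1.0]]
contact_force: [-1.2, 1.1, 5.5]
gripper_width: 0.172
gripper_force: 61.8
```

>>> jog_arm(
  linear=[
    [0, 0, 0.1],
    [0, 0, 0.1],
    [0, 0, 0],
  ],
  twist=[0, 0, 0],
  claw=[0, 0, 0],
)

```text
t: 14.9
tool_pos: [0.5639, 0.1637, 0.1237]
tool_rot: [[0.032, 0.999, 0.0], [0.999, -0.032, 0.0], [0.0, 0.0, -1.0]]
contact_force: [3.1, 1.5, -6.1]
gripper_width: 0.177
gripper_force: 60.3
```

>>> jog_arm(
  linear=[
    [0, 0, 0.1],
    [0, 0, 0.1],
    [0, 0, 0],
  ],
  twist=[0, 0, 0],
  claw=[0, 0, 0],
)

```text
t: 15.2
tool_pos: [0.5636, 0.1631, 0.1213]
tool_rot: [[0.032, 0.999, -0.001], [0.999, -0.032, -0.001], [-0.001, -0.001, -1.0]]
contact_force: [4.3, 0.0, -9.4]
gripper_width: 0.172
gripper_force: 59.9
```

>>> jog_arm(
  linear=[
    [0, 0, 0.1],
    [0, 0, 0.1],
    [0, 0, 0],
  ],
  twist=[0, 0, 0],
  claw=[0, 0, 0],
)

```text
t: 15.5
tool_pos: [0.5638, 0.1639, 0.1202]
tool_rot: [[0.032, 0.999, -0.0], [0.999, -0.032, 0.0], [0.0, -0.0, -1.0]]
contact_force: [2.5, 0.5, -5.5]
gripper_width: 0.175
gripper_force: 60.4
```

It has snapped: the clip now pulls the tool down. I'll seat it firmly.

>>> jog_arm(
  linear=[
    [0, 0, 0.1],
    [0, 0, 0],
  ],
  twist=[0, 0],
  claw=[0, 0],
)

```text
t: 15.7
tool_pos: [0.5639, 0.1641, 0.1196]
tool_rot: [[0.032, 0.999, 0.0], [0.999, -0.032, 0.0], [0.0, 0.0, -1.0]]
contact_force: [1.9, -1.0, -1.8]
gripper_width: 0.171
gripper_force: 60.9
```

>>> jog_arm(
  linear=[
    [0, 0, 0.1],
    [0, 0, 0],
  ],
  twist=[0, 0],
  claw=[0, 0],
)

```text
t: 15.9
tool_pos: [0.564, 0.1642, 0.1194]
tool_rot: [[0.032, 0.999, 0.001], [0.999, -0.032, -0.0], [-0.0, 0.001, -1.0]]
contact_force: [-0.1, -1.3, 5.2]
gripper_width: 0.173
gripper_force: 62.0
```

>>> jog_arm(
  linear=[
    [0, 0, 0.1],
    [0, 0, 0],
  ],
  twist=[0, 0],
  claw=[0, 0],
)

```text
t: 16.1
tool_pos: [0.5641, 0.1643, 0.1192]
tool_rot: [[0.032, 1.0, 0.001], [1.0, -0.032, -0.001], [-0.001, 0.001, -1.0]]
contact_force: [-2.8, -2.4, 11.7]
gripper_width: 0.172
gripper_force: 62.8
```

>>> jog_arm(
  linear=[
    [0, 0, 0.1],
    [0, 0, -0.1],
    [0, 0, -0.1],
    [0, 0, -0.05],
    [0, 0, 0],
    [0, 0, 0],
    [0, 0, 0],
    [0, 0, 0],
    [0, 0, 0],
    [0, 0, 0],
    [0, 0, 0],
  ],
  twist=[0, 0, 0, 0, 0, 0, 0, 0, 0, 0, 0],
  claw=[0, 0, 0, 0, 50, 100, 100, 100, 100, 100, 100],
)

```text
t: 17.2
tool_pos: [0.5638, 0.1639, 0.1188]
tool_rot: [[0.032, 0.999, -0.0], [0.999, -0.032, 0.0], [0.0, -0.0, -1.0]]
contact_force: [0.7, -0.3, 0.6]
gripper_width: 1.001
gripper_force: 0.0
```

>>> jog_arm(
  linear=[
    [0, 0, -1],
    [0, 0, -2],
    [0, 0, -3],
    [0, 0, -3],
    [-1.5, 0, -2],
    [-1.5, 0, 0],
    [0, 0, 0],
    [0, 0, 0],
  ],
  twist=[0, 0, 0, 0, 0, 0, 0, 0],
  claw=[100, 100, 100, 100, 100, 100, 100, 100],
)

```text
t: 18.0
tool_pos: [0.5624, 0.133, 0.2281]
tool_rot: [[0.033, 0.999, -0.001], [0.999, -0.033, -0.0], [-0.0, -0.001, -1.0]]
contact_force: [0.1, -0.1, -0.3]
gripper_width: 1.001
gripper_force: 0.0
```

```bash
python3 - <<'E'
from h import *
import cv2
a=ctrl.read_camera('wrist')[40:240,150:350,::-1];b=ctrl.read_camera('scene')[150:240,280:370,::-1]
f=lambda x:cv2.resize(x,(400,400),interpolation=cv2.INTER_CUBIC)
cv2.imwrite('pics/end.png',np.hstack([f(a),f(b)]))
E
```

```text
(no output)
```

View pics/end.png

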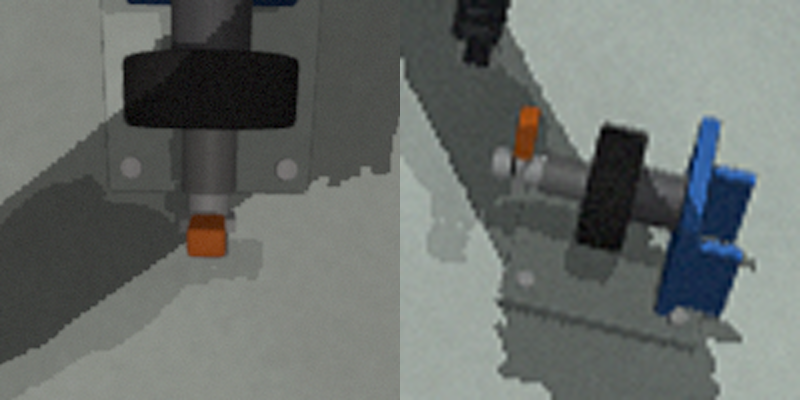

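The clip stands upright in the groove (orange at (207,237) in the left crop and (527,132) in the right). The wheel is still home against its collar, and the gripper is clear.

```bash
python3 -c "
from cell import ctrl
print(ctrl.finish_job())"
```

```text
the job is handed in; nothing more can be done
None
```

The job is handed in: the wheel is home against its stop and the orange clip is snapped fully into the axle groove and released. The highest press force I read on the clip was about 12 N, with one slightly firmer, unread 0.1 s push after it, and nothing else was touched.

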